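Dock the drive and hold the self-test dial at its third click

ROBOT

A 6-joint arm with a two-finger parallel gripper is mounted at the origin on the work surface. World frame = base frame: x ahead of the robot, y to its left, z up, the work surface at z = 0. Lengths are in m, angles in degrees, forces in N, time in s.
With the tool pointing down it reaches from about 0.4 to 0.825 m from the base axis. Payload 7 kg.
Tool frame: the origin (TCP) lies on the centre line of the jaws, within the pads' length; the fingertips stand 17 mm ahead of it and the grasp point (between the pads) lies 2 mm behind it; z points along the fingers, y is the direction in which the jaws open and shut (so a half turn about z gives the same grasp; the last joint's range is limited). The gripper opens to 88 mm and grips with 3 to 60 N. Pads are 19 mm wide; open, the fingers measure 130 mm over their backs; the gripper's body (78 mm by 193 mm) begins 47 mm behind the grasp point.
Start: joints at [91.049, 20.546, 0.682, 0, -70.136, -16.507], TCP at [0.18, 0.651, 0.244] pointing down, gripper open.
Joint ranges: [-176.03, 176.03], [-82.01, 121.73], [-58.28, 71.71], [-173.87, 95.51], [-174.79, -0.11], [-173.66, 173.66]. Speed limits (degrees/s): [136.94, 136.94, 172.46, 180, 180, 180].

INTERFACE

Orientations are given as [roll, pitch, yaw] about the fixed x, y, z axes, in that order (R = Rz(yaw) Ry(pitch) Rx(roll)).
In Python, from plant import telemetry, vision, close_job, recognise, silhouettes, place_of gives the robot as it stands.
- The arm moves only by the shell command python3 -m handwheel 'ROWS'. ROWS is JSON, a list that holds one entry, the list of rows, each a list of 5 numbers: the shift along the tool's x, y, z in m, then the turn about the tool's z in rad, then the closure, from 0 (fully open) to 1 (shut). In form: [[[tx, ty, tz, yaw, gripper], ...]]. A call has 1 to 20 rows; each row shifts and turns the commanded pose from where the row before left it, along the tool's axes as they then stand; what a row does not reach is not made up. A row lasts 1/12 s, in which the tool goes at most 41.7 mm and 7.16 degrees, less where a joint would pass 70% of its speed; a pose out of reach is approached as far as the arm can. A call with a gripper value outside its range is refused whole. The fingers move at their own pace and stop on an object; the grip force is fixed at half the most. Time passes only in rows, so rows that do not move let the fingers close. It gives the time, the measured TCP pose, the force and the opening at its end, in the units of the state.
- telemetry.get_obs(): the state, without advancing time (a new reading comes with each control period).
- vision.snapshot(name): name is "scene" or "top" or "wrist"; returns a dict with "color" (420x560x3 uint8, red, green, blue), "mtx" (3x3 intrinsics, pixels), "cam_to_world" (4x4, takes a point from camera to world coordinates); the wrist camera has in their place "tool_from_camera" (4x4, takes a point from camera to tool coordinates, whose origin is the TCP and whose axes are the flange's). Camera axes: x right, y down, z forward; pixel columns grow to the right and rows downward; lengths in m; the calibration is good to about 2 mm. A picture is of the moment at which its call begins: read the wrist's pose just before it. There is no depth.
- close_job(): hands the job in, once; it reports no verdict.
Trained networks look in a picture, given as the dict that the camera call returned (one of the last four; its "shot" number tells which), for a name from the list of things; names that differ only in an ending like _2 or _b are one class to them, and where a whole thing is asked for, a point or a joint stands for the part that bears it (a point fixed in the world has none). Each returns a list of dicts, best first, with "conf" (0 to 1); they miss things now and then, are a little off and sometimes report something else, mostly with a low value. They report only what shows in the picture. A call takes as long as a camera call.
- recognise(name, picture): "xy" ([column, row] in pixels, amid what is visible of it).
- silhouettes(name, picture): "region" (420x560 bool, what is visible of it) and "xy" ([column, row] in pixels, amid what is visible of it).
- place_of(name, picture): "xy" ([column, row] in pixels: a listed point, or the origin of a listed thing).
The state is a dict: "clock": time; "joint_pos": joint angles; "qvel": joint speeds; "tau": joint torques, N m; "tool_pos": TCP position; "orientation": TCP orientation; "force": force on the tool from outside, world axes, zero at the start; "moment": the same for the moment, N m; "opening": finger opening in m.
Only numpy, scipy, OpenCV 4.12 (cv2) and the standard library are available. Lean on these libraries where they do the work, as an engineer would, in place of code of your own. Each camera call takes 0.05 s, during which the arm holds its last target.

TASK

On the white test dock, slide the drive carriage by its blue post along its rail until it is fully home against the end stop at the connector. Then press the spring-return dial's red paddle down past the first two clicks to the third, where the pointer stands at the orange dot, and finish still pressing it so that the dial is held there against its spring. The carriage must stay home, and everything else on the bench must be left where it is.

Things in the scene. Friction and masses are not known exactly. Their poses are not given: they have to be found in the camera images.
- dock: White drive test dock, fixed. Base plate 10 mm thick, x -95 to +75, y -165 to +165 mm. Origin on the bench top; y runs along the rail to the grey end stop and connector, x away from the robot at yaw 0, z up. The rail is in the half nearer the robot (x -47 mm); the dial stands in the far half at x +12 to +70, y +60 mm; its top, the white scale disc, is 113 mm above the bench.
- carriage (a joint): Travel of the drive carriage along the dock's +y, in m: 0 at the outer end, 0.110 hard against the end stop by the connector. It starts part of the way. Light friction (about 1.5 N); it stays where it is left.
- post_top (a point): Centre of the top of the carriage's blue square post, 16 x 16 mm, top 88 mm above the bench; moves with the carriage, axes as the dock's. The orange-sleeved drive on the carriage lies 11 mm from the post on its +y side, its top 43 mm above the bench, so the post's upper 40 mm are free on all sides.
- dial (a joint): Angle of the spring-return dial, rad: 0 at rest, growing as its red paddle is pressed down. Clicks at 0.349, 0.698 and 1.047 (20, 40, 60 degrees); end of travel 1.36. The clicks do not keep it: let go, it springs back to 0. Pressing takes 1 to 10 N at the paddle, least just before a click, most just after the third.
- dial_axis (a point): Point on the black dial's turning axis, fixed on the dock at x +50, y +60, z +60 mm; the axis runs along the dock's x and the face looks to +x. On the white scale disc behind the dial, its white pointer meets a grey dot at rest, black dots at clicks 1 and 2 and the larger orange dot at click 3.
- dial_wheel: Black dial, 82 mm across, with its red paddle, turning together. Origin on the axis at dial_axis; axes as the dock's at rest, turning with the dial. The paddle sticks out to the dock's +y: 33 to 95 mm out from the axis, 34 mm wide (x -14 to +20 mm), 10 mm thick, upper face 5 mm above the radial plane. It slopes up 35 degrees at rest, down 25 degrees at the third click.
- paddle_press (a point): Middle of the paddle's upper face, 70 mm out from the axis, x +3 mm: the place to press from above. About 104 mm above the bench at rest, 35 mm at the third click.
- parts_box: loose clear plastic parts box with lid, 50 x 80 x 29 mm, standing on the rear of the dock's base plate; bystander; origin at the centre of its underside.
- spare_drive: loose matte black hard drive, 70 x 100 x 10 mm, lying in front of the dock; bystander; origin at the centre of its underside.
- tweezers: loose stainless tweezers, about 120 mm long, 6 mm high; bystander; origin at the centre of its underside.
- sleeved_drive: loose orange-sleeved drive, 78 x 108 x 16 mm; bystander; origin at the centre of its underside.
- screw_jar: loose clear jar, 56 mm across, 65 mm high; bystander; origin at the centre of its underside.
- screwdriver: loose screwdriver with green handle, 160 mm long, lying; bystander; origin at the centre of its underside.
- mug: loose blue mug, 76 mm across, 85 mm high; bystander; origin at the centre of its underside.

How it is judged (in metres and radians):
On the way, in this order (a step that is already met when the one before it is completed fails the run):
1. the carriage is slid home against the end stop (value of joint carriage above 0.106 m), for 0.2 s.
2. the paddle is pressed and the dial held at its third click (value of joint dial between 0.907 and 1.187 rad and contact force between any of the fingers, the arm and dial_wheel above 1 N), for 0.4 s.
At the end, for the whole second after the job is handed in: The carriage is within 4 mm of its end stop, the dial is within 8 degrees (0.14 rad) of its third click at 1.047 rad and still, and the robot presses the red paddle with more than 1 N, all through the last second (all of step 2 and value of joint carriage above 0.106 m and velocity of joint dial between -0.3 and 0.3 rad/s); the arm keeps its last pose, push and grip.
It fails at once if a loose bystander on the bench or on the dock is shifted by more than 20 mm (distance of any of parts_box, spare_drive, tweezers, sleeved_drive, screw_jar, screwdriver, mug from where it was at the start of the episode above 0.02 m).
It also fails if it takes over 45 s, if anything falls off the work surface, if the arm or the gripper's body presses on something with over 40 N, if the wrist force passes 120 N, or if a joint passes its speed limit or range.

## Working session

There is one attempt and no reset: what is moved stays moved. The work goes in short steps, Python scripts to look and compute and a shell command to move; the robot and the scene stay as the last step left them, time stands still between calls to the robot, and variables do not carry over. Pictures are saved under pics/ and viewed, and the job is handed in when it is done.

```bash
mkdir -p pics; ls
python3 - <<'E'
from plant import telemetry, vision, recognise, place_of
import cv2, numpy as np
o=telemetry.get_obs(); print(o)
for n in ["scene","top"]:
    s=vision.snapshot(n); cv2.imwrite(f"pics/{n}0.png",s["color"][:,:,::-1])
    print(n,s["mtx"].tolist(),np.round(s["cam_to_world"],4).tolist())
    for t in ["post_top","dial_axis","paddle_press","dock","dial_wheel","parts_box","mug","screw_jar","tweezers","spare_drive","sleeved_drive","screwdriver"]:
        print(t,[(np.round(r["xy"],1).tolist(),round(r["conf"],2)) for r in place_of(t,s)[:2]])
E
```

```text
pics
{'clock': 0.0, 'joint_pos': array([ 9.10496878e+01,  2.05903537e+01,  6.33624581e-01, -2.13591670e-02,
       -7.01370376e+01, -1.65052921e+01]), 'qvel': array([ 0.03015668, -0.1576578 ,  0.0052151 ,  0.10728752, -0.09253503,
        0.0803059 ]), 'tau': array([-9.13362837e-04, -5.82715023e+01,  2.93074107e+01,  6.99759588e+00,
        7.00330449e-03, -1.49781799e-04]), 'tool_pos': array([0.17979368, 0.65012182, 0.24262985]), 'orientation': array([ 1.79904392e+02, -7.39058377e-03, -1.54628718e+01]), 'force': array([-0.51789529,  0.22616906, -0.42667605]), 'moment': array([0.08066419, 0.03449581, 0.04180094]), 'opening': 0.08774371101726557}
scene [[462.1026984306266, 0.0, 278.88196720050905], [0.0, 462.1026984306266, 206.38134485330679], [0.0, 0.0, 1.0]] [[-0.7029, 0.426, -0.5696, 1.1549], [0.7111, 0.4003, -0.5781, 0.6308], [-0.0182, -0.8114, -0.5843, 0.7428], [0.0, 0.0, 0.0, 1.0]]
post_top [([225.2, 187.2], 0.71)]
dial_axis [([234.4, 231.5], 0.73), ([232.5, 237.3], 0.72)]
paddle_press [([247.8, 231.7], 0.93)]
dock [([235.6, 236.2], 0.82)]
dial_wheel [([235.2, 234.4], 0.57), ([2
[... 349 characters left out ...]
3791184384772], [0.0, 484.8195807150494, 217.0908121809587], [0.0, 0.0, 1.0]] [[-0.0054, -0.9857, 0.1687, 0.3414], [-0.9995, 0.0107, 0.0301, -0.0374], [-0.0315, -0.1684, -0.9852, 1.2272], [0.0, 0.0, 0.0, 1.0]]
post_top [([355.1, 215.0], 0.89)]
dial_axis [([290.4, 175.5], 0.83)]
paddle_press [([269.9, 169.2], 0.72)]
dock [([312.7, 204.4], 0.9)]
dial_wheel [([293.0, 175.3], 0.66)]
parts_box [([441.0, 161.4], 0.67), ([357.5, 183.9], 0.59)]
mug [([452.1, 288.8], 0.89), ([443.2, 222.0], 0.38)]
screw_jar []
tweezers [([128.4, 252.2], 0.57)]
spare_drive [([293.6, 263.1], 0.87), ([356.3, 184.4], 0.41)]
sleeved_drive [([122.7, 178.4], 0.65)]
screwdriver [([443.9, 156.3], 0.76), ([290.3, 175.1], 0.7)]
```

View pics/scene0.png

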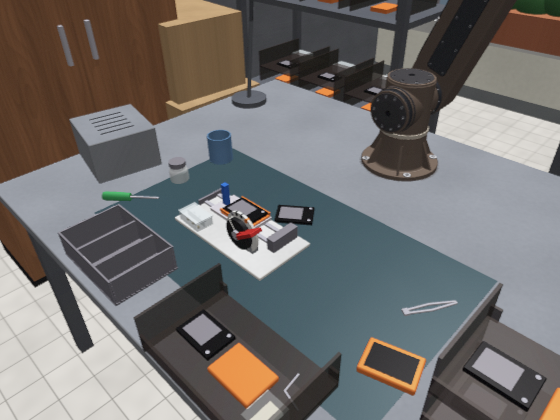

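View pics/top0.png

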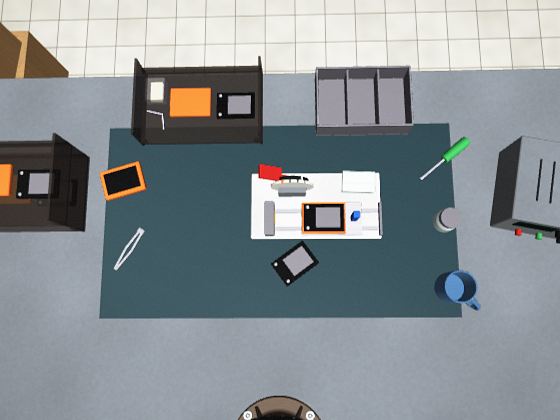

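The dock lies about parallel to the world axes, with its end stop and connector at the left in the top view near (269,218). The post is at (355,215) and the red paddle at (270,170). I'll fit the dock pose next.

```bash
cat > h.py <<'E'
import numpy as np, cv2
def proj(s,P):
    T=np.linalg.inv(s["cam_to_world"]); P=np.atleast_2d(P); c=P@T[:3,:3].T+T[:3,3]
    q=c@s["mtx"].T; return q[:,:2]/q[:,2:]
def onz(s,uv,z):
    d=s["cam_to_world"][:3,:3]@np.linalg.inv(s["mtx"])@np.array([uv[0],uv[1],1.]); o=s["cam_to_world"][:3,3]
    return o+d*(z-o[2])/d[2]
E
python3 - <<'E'
from h import *
from plant import telemetry, vision, recognise, place_of, silhouettes
from scipy.optimize import least_squares
t=vision.snapshot("top"); s=vision.snapshot("scene")
r=silhouettes("dock",t)[0]; m=r["region"].astype(np.uint8)
hsv=cv2.cvtColor(t["color"],cv2.COLOR_RGB2HSV)
w=((hsv[:,:,2]>190)&(hsv[:,:,1]<40)).astype(np.uint8); w[:160]=0;w[245:]=0;w[:,:245]=0;w[:,390:]=0
ys,xs=np.nonzero(w); 
print("dock sil",cv2.minAreaRect(np.argwhere(m)[:,::-1].astype(np.float32)), r["conf"])
box=cv2.boxPoints(cv2.minAreaRect(np.c_[xs,ys].astype(np.float32))); print(box)
for b in box: print(onz(t,b,.01))
obs=[]
D={"dial_axis":[.05,.06,.06],"dock":[0,0,0],"paddle_press":[.053,.06+.07*np.cos(np.radians(35))-.005*np.sin(np.radians(35)),.104]}
for n,p in D.items():
  for c in (t,s):
    q=place_of(n,c)
    if q: obs.append((n,c,np.array(p),np.array(q[0]["xy"]))); print(n,onz(c,q[0]["xy"],p[2]))
for c in (t,s): print("post",onz(c,place_of("post_top",c)[0]["xy"],.088))
def W(x,p):
    c,s_=np.cos(x[2]),np.sin(x[2]); return np.array([x[0]+c*p[0]-s_*p[1],x[1]+s_*p[0]+c*p[1],p[2]])
corn=[np.array(p) for p in ([-.095,-.165,.01],[-.095,.165,.01],[.075,.165,.01],[.075,-.165,.01])]
def f(x):
    e=[]
    for n,c,p,uv in obs: e+=list(proj(c,W(x,p))[0]-uv)
    for p in corn:
        q=proj(t,W(x,p))[0]; k=np.argmin(np.linalg.norm(box-q,axis=1)); e+=list(q-box[k])
    return e
x=least_squares(f,[.5,-.06,0],loss="soft_l1").x; print("dock",x,np.degrees(x[2])); print(np.round(f(x),1))
E
```

```text
dock sil ((316.5, 202.0), (74.0, 131.0), 90.0) 0.84
[[251. 171.]
 [381. 171.]
 [381. 238.]
 [251. 238.]]
[0.67183893 0.06766056 0.01      ]
[ 0.66716024 -0.26750793  0.01      ]
[ 0.49364069 -0.26035162  0.01      ]
[0.49672984 0.06700393 0.01      ]
dial_axis [ 0.64512579 -0.03577666  0.06      ]
dial_axis [ 0.65093313 -0.04289726  0.06      ]
dock [ 0.59493002 -0.09148041  0.        ]
dock [ 0.59363365 -0.09587935  0.        ]
paddle_press [0.65152522 0.0082412  0.104     ]
paddle_press [0.64060446 0.01495449 0.104     ]
post [ 0.53926101 -0.18177217  0.088     ]
post [ 0.54162215 -0.19532766  0.088     ]
dock [ 0.59365419 -0.09750997 -0.01524603] -0.8735332926969106
[ 1.   0.2  3.4 -0.4  2.4  0.5 -0.4 -0.3 -3.3  1.3 -2.3  1.8  0.2 -1.
 -0.7 -1.7  0.5  0.2 -1.5  0.4]
```

Run:
```python
import cv2
a=cv2.imread("pics/top0.png")[150:290,230:480]; cv2.imwrite("pics/topc.png",cv2.resize(a,None,fx=3,fy=3,interpolation=2))
a=cv2.imread("pics/scene0.png")[170:280,160:330]; cv2.imwrite("pics/scc.png",cv2.resize(a,None,fx=4,fy=4,interpolation=2))
```

```text
(no output)
```

View pics/topc.png

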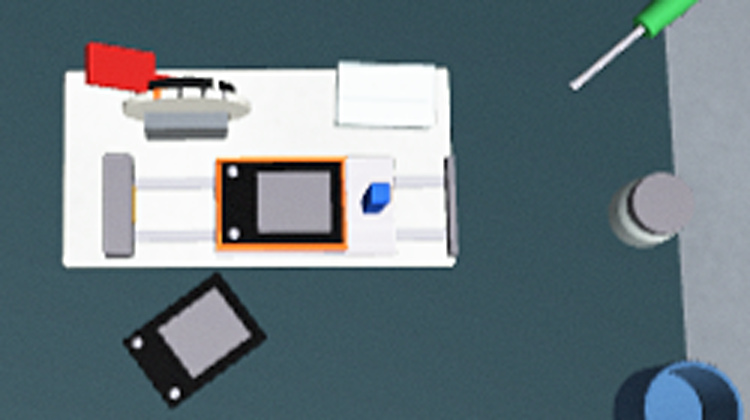

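View pics/scc.png

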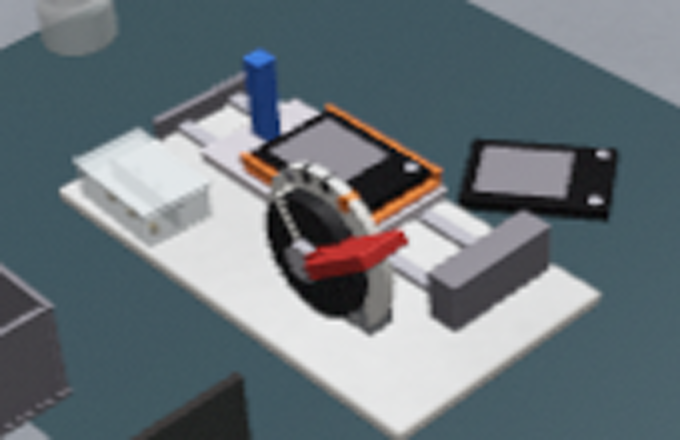

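The dock origin is about (0.594, -0.098) at yaw -0.9°, with the post at about (0.547, -0.187). I'll align the tool with the dock, shut the gripper and move to the -y side of the post, staying high.

```bash
python3 -m handwheel '[[[0,0,0,-0.085,1],[0,0,0,-0.085,1],[0,0,0,-0.084,1],[0.03,0.03,0,0,1],[0.03,0.03,0,0,1],[0.03,0.03,0,0,1],[0.03,0.03,0,0,1],[0.03,0.03,0,0,1],[0.03,0.03,0,0,1],[0.03,0.03,0,0,1],[0.03,0.03,0,0,1],[0.03,0.03,0,0,1],[0.03,0.03,0,0,1],[0.03,0.03,0,0,1],[0,0,0,0,1]]]'
```

```text
clock: 3.1
tool_pos: [0.5024, 0.3166, 0.2436]
orientation: [179.9, -0.0, -1.2]
force: [-0.6, 1.5, 0.3]
opening: 0.0007
```

```bash
python3 -m handwheel '[[[0.0037,0.037,0,0,1],[0.0037,0.037,0,0,1],[0.0037,0.037,0,0,1],[0.0037,0.037,0,0,1],[0.0037,0.037,0,0,1],[0.0037,0.037,0,0,1],[0.0037,0.037,0,0,1],[0.0037,0.037,0,0,1],[0.0037,0.037,0,0,1],[0.0037,0.037,0,0,1],[0.0037,0.037,0,0,1],[0.0037,0.037,0,0,1],[0.0037,0.037,0,0,1],[0.0037,0.037,0,0,1],[0.0037,0.037,0,0,1],[0,0,0,0,1],[0,0,0,0,1]]]'
python3 - <<'E'
from h import *
from plant import *
import scipy.spatial.transform as st
o=telemetry.get_obs(); s=vision.snapshot("wrist"); print(o["tool_pos"],o["orientation"])
T=np.eye(4);T[:3,:3]=st.Rotation.from_euler("xyz",o["orientation"],degrees=True).as_matrix();T[:3,3]=o["tool_pos"]
s["cam_to_world"]=T@s["tool_from_camera"]; print(s["cam_to_world"][:3,3])
cv2.imwrite("pics/w1.png",s["color"][:,:,::-1])
for n,z in [("post_top",.088),("dial_axis",.06),("paddle_press",.104)]:
  for q in place_of(n,s)[:2]: print(n,q["xy"],q["conf"],onz(s,q["xy"],z))
E
```

```text
clock: 4.52
tool_pos: [0.5452, -0.2363, 0.243]
orientation: [-180.0, 0.1, -1.1]
force: [-0.1, 1.2, -0.3]
opening: 0.0006
[ 0.54519202 -0.2363483   0.24298974] [-1.79999502e+02  5.18592185e-02 -1.10849323e+00]
[ 0.62806457 -0.23824482  0.38386169]
post_top [233.6, 199.0] 0.85 [ 0.54699075 -0.18953311  0.088     ]
dial_axis [83.2, 98.8] 0.83 [ 0.64822782 -0.03834367  0.06      ]
dial_axis [411.4, 294.4] 0.64 [ 0.41085998 -0.40018581  0.06      ]
```

View pics/w1.png

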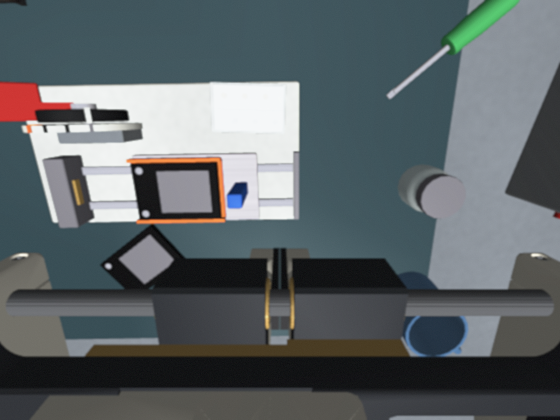

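The wrist view shows the blue post at (234,199), which agrees at (0.547, -0.190). The -y side is clear, so I'll go down.

```bash
python3 -m handwheel '[[[0.002,0,0.028,0,1],[0,0,0.028,0,1],[0,0,0.028,0,1],[0,0,0.028,0,1],[0,0,0.028,0,1],[0,0,0.026,0,1],[0,0,0,0,1],[0,0,0,0,1]]]'
python3 - <<'E'
from plant import *
import cv2
s=vision.snapshot("scene"); a=s["color"][120:300,120:360,::-1]; cv2.imwrite("pics/s2.png",cv2.resize(a,None,fx=3,fy=3,interpolation=2))
E
```

```text
clock: 5.38
tool_pos: [0.5472, -0.2335, 0.0771]
orientation: [180.0, 0.1, -0.8]
force: [-0.2, -0.5, 0.8]
opening: 0.0003
```

View pics/s2.png

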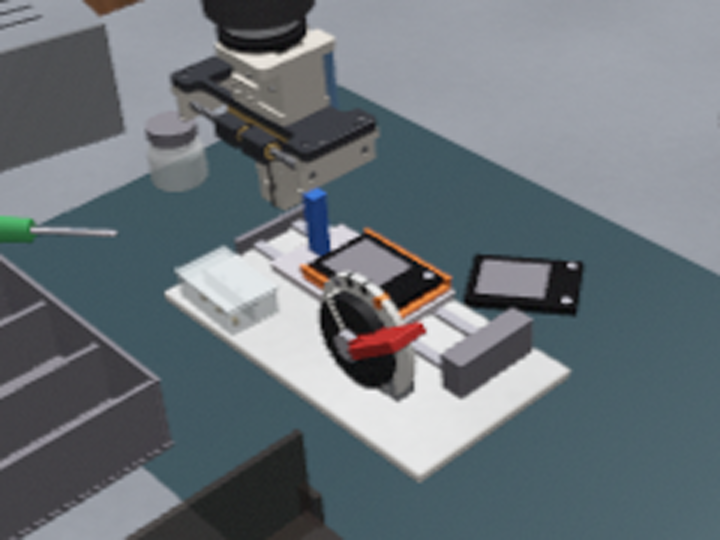

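The fingers are behind the post, about 15 mm short of it. I'll push along +y in stages.

```bash
python3 -m handwheel '[[[0,-0.008,0,0,1],[0,-0.008,0,0,1],[0,-0.008,0,0,1],[0,-0.008,0,0,1],[0,-0.008,0,0,1],[0,-0.008,0,0,1]]]'; python3 -m handwheel '[[[0,-0.006,0,0,1],[0,-0.006,0,0,1],[0,-0.006,0,0,1],[0,-0.006,0,0,1]]]'
```

```text
clock: 5.93
tool_pos: [0.5489, -0.1856, 0.0783]
orientation: [180.0, -0.1, -0.9]
force: [2.4, -1.7, 2.7]
opening: 0.0006
clock: 6.27
tool_pos: [0.5486, -0.1619, 0.0775]
orientation: [180.0, 0.0, -0.9]
force: [0.2, -1.6, 1.8]
opening: 0.0007
```

```bash
python3 -m handwheel '[[[0,-0.004,0,0,1],[0,-0.004,0,0,1],[0,-0.004,0,0,1]]]'; python3 -m handwheel '[[[0,-0.004,0,0,1],[0,-0.004,0,0,1],[0,0,0,0,1]]]';python3 - <<'E'
from plant import *
import cv2
s=vision.snapshot("top"); a=s["color"][120:300,200:440,::-1]; cv2.imwrite("pics/t3.png",cv2.resize(a,None,fx=3,fy=3,interpolation=2))
s=vision.snapshot("scene"); a=s["color"][120:300,120:360,::-1]; cv2.imwrite("pics/s3.png",cv2.resize(a,None,fx=3,fy=3,interpolation=2))
E
```

```text
clock: 6.52
tool_pos: [0.5487, -0.1501, 0.0774]
orientation: [180.0, 0.0, -0.9]
force: [-0.3, -2.1, 2.0]
opening: 0.0005
clock: 6.77
tool_pos: [0.5487, -0.1458, 0.0777]
orientation: [179.7, 0.1, -0.8]
force: [2.0, -25.3, -2.6]
opening: -0.0002
```

View pics/s3.png

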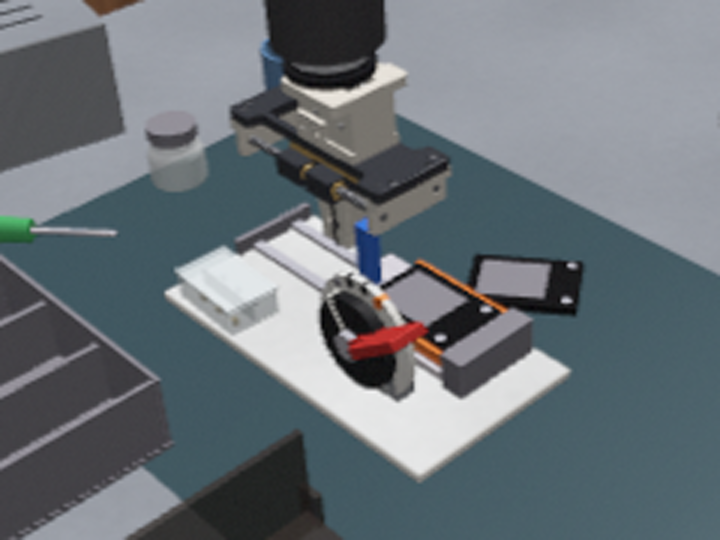

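View pics/t3.png

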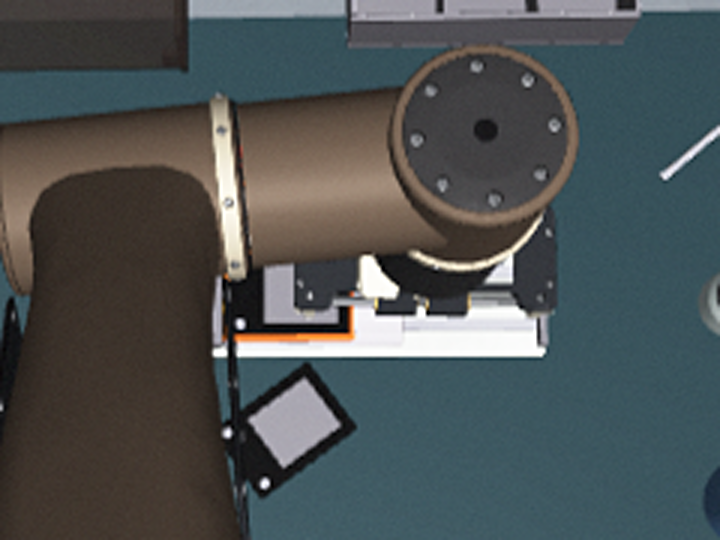

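The push stalled at 25 N, and the drive is seated in the connector. I'll hold for a moment, back off, and go up.

```bash
python3 -m handwheel '[[[0,0,0,0,1],[0,0,0,0,1],[0,0,0,0,1],[0,0,0,0,1]]]'; python3 -m handwheel '[[[0,0.01,0,0,1],[0,0.01,0,0,1],[0,0.005,0,0,1],[0,0,-0.03,0,1],[0,0,-0.03,0,1],[0,0,-0.035,0,1],[0,0,-0.035,0,1],[0,0,0,0,1],[0,0,0,0,1]]]'
python3 - <<'E'
from h import *
from plant import *
import scipy.spatial.transform as st
o=telemetry.get_obs(); s=vision.snapshot("wrist"); print(o["tool_pos"],o["orientation"],o["joint_pos"])
T=np.eye(4);T[:3,:3]=st.Rotation.from_euler("xyz",o["orientation"],degrees=True).as_matrix();T[:3,3]=o["tool_pos"]
s["cam_to_world"]=T@s["tool_from_camera"]
cv2.imwrite("pics/w4.png",s["color"][:,:,::-1])
for n,z in [("post_top",.088),("dial_axis",.06),("paddle_press",.104)]:
  for q in place_of(n,s)[:2]: print(n,q["xy"],q["conf"],onz(s,q["xy"],z))
E
```

```text
clock: 7.2
tool_pos: [0.5487, -0.1459, 0.0777]
orientation: [179.8, 0.1, -0.9]
force: [2.0, -23.2, -1.2]
opening: 0.0005
clock: 7.95
tool_pos: [0.5499, -0.1672, 0.2099]
orientation: [-180.0, -0.3, -0.9]
force: [-0.2, 0.0, -1.0]
opening: 0.0004
[ 0.54992432 -0.16723742  0.2099497 ] [-179.96516032   -0.28948531   -0.90251139] [ 2.56613503e+00  1.24292428e+01 -1.52366047e+01 -1.95419342e-02
 -6.20430910e+01  8.65405592e+01]
post_top [225.4, 215.1] 0.6 [ 0.54591422 -0.11714592  0.088     ]
dial_axis [134.6, 105.4] 0.94 [ 0.64475749 -0.0350981   0.06      ]
paddle_press [41.6, 103.5] 0.92 [0.64535695 0.01738256 0.104     ]
```

View pics/w4.png

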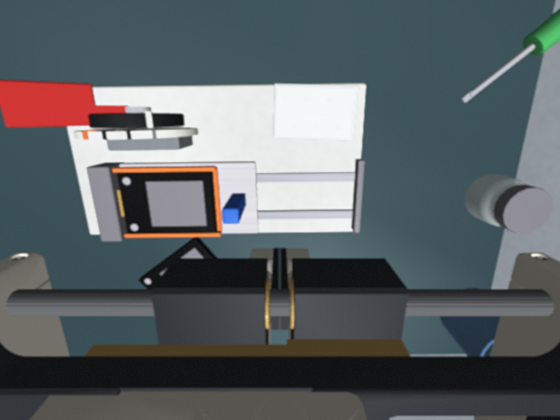

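The carriage is still home: the post is at y = -0.117 and the drive sits against the connector. Next I'll turn the jaws along x and go above the outer part of the paddle, so the gripper body clears the scale disc.

```bash
python3 -m handwheel '[[[0,0,0,0.121,1],[0,0,0,0.121,1],[0,0,0,0.121,1],[0,0,0,0.121,1],[0,0,0,0.121,1],[0,0,0,0.121,1],[0,0,0,0.121,1],[0,0,0,0.121,1],[0,0,0,0.121,1],[0,0,0,0.121,1],[0,0,0,0.121,1],[0,0,0,0.121,1],[0,0,0,0.119,1],[0,0,0,0,1]]]'; python3 -m handwheel '[[[-0.03,-0.014,0,0,1],[-0.03,-0.014,0,0,1],[-0.03,-0.014,0,0,1],[-0.03,-0.014,0,0,1],[-0.03,-0.014,0,0,1],[-0.03,-0.014,0,0,1],[-0.032,-0.015,0,0,1],[0,0,0,0,1],[0,0,0,0,1]]]'
python3 - <<'E'
from h import *
from plant import *
import scipy.spatial.transform as st
o=telemetry.get_obs(); s=vision.snapshot("wrist"); print(o["tool_pos"],o["orientation"],o["joint_pos"])
T=np.eye(4);T[:3,:3]=st.Rotation.from_euler("xyz",o["orientation"],degrees=True).as_matrix();T[:3,3]=o["tool_pos"]
s["cam_to_world"]=T@s["tool_from_camera"]
cv2.imwrite("pics/w5.png",s["color"][:,:,::-1])
for n,z in [("post_top",.088),("dial_axis",.06),("paddle_press",.104)]:
  for q in place_of(n,s)[:2]: print(n,q["xy"],q["conf"],onz(s,q["xy"],z))
s=vision.snapshot("scene"); a=s["color"][120:300,120:360,::-1]; cv2.imwrite("pics/s5.png",cv2.resize(a,None,fx=3,fy=3,interpolation=2))
E
```

```text
clock: 9.32
tool_pos: [0.5481, -0.1674, 0.2062]
orientation: [179.9, 0.0, -91.2]
force: [-0.3, 0.7, -0.7]
opening: 0.0005
clock: 10.07
tool_pos: [0.6511, 0.0447, 0.2058]
orientation: [179.9, -0.0, -90.6]
force: [-0.3, -0.3, 0.5]
opening: 0.0005
[0.65114534 0.04469946 0.20580047] [ 1.79866597e+02 -4.17056383e-02 -9.05584826e+01] [ 2.10106791e+01  1.99539569e+01 -5.24853932e+00 -1.13233192e-02
 -6.49368978e+01 -2.15644010e+01]
dial_axis [475.6, 108.9] 0.68 [ 0.47047752 -0.04265061  0.06      ]
dial_axis [288.1, 114.2] 0.66 [ 0.64204154 -0.03966035  0.06      ]
paddle_press [286.5, 187.8] 0.59 [0.64479377 0.01918234 0.104     ]
```

View pics/w5.png

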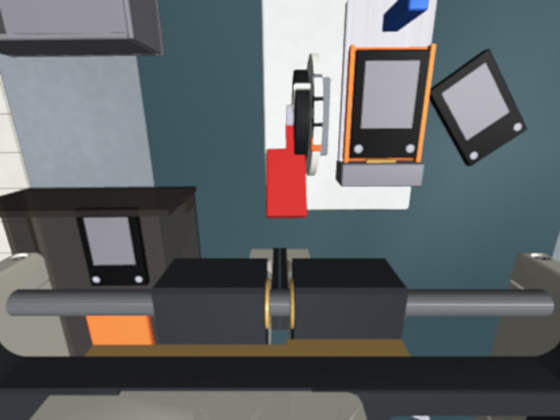

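View pics/s5.png

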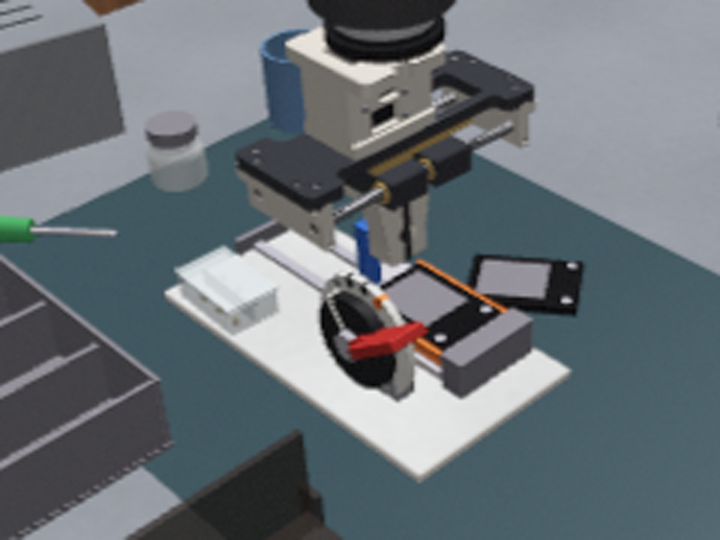

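Run:
```python
from h import *
from plant import *
s=vision.snapshot("scene");t=vision.snapshot("top")
print("tip proj",proj(s,[.651,.045,.189]))
a=cv2.imread("pics/top0.png")[50:190,120:290]; cv2.imwrite("pics/a.png",cv2.resize(a,None,fx=4,fy=4,interpolation=2))
a=s["color"][250:420,120:350,::-1]; cv2.imwrite("pics/b.png",cv2.resize(a,None,fx=3.4,fy=3.4,interpolation=2))
```

```text
tip proj [[253.43803726 206.46739839]]
```

View pics/a.png

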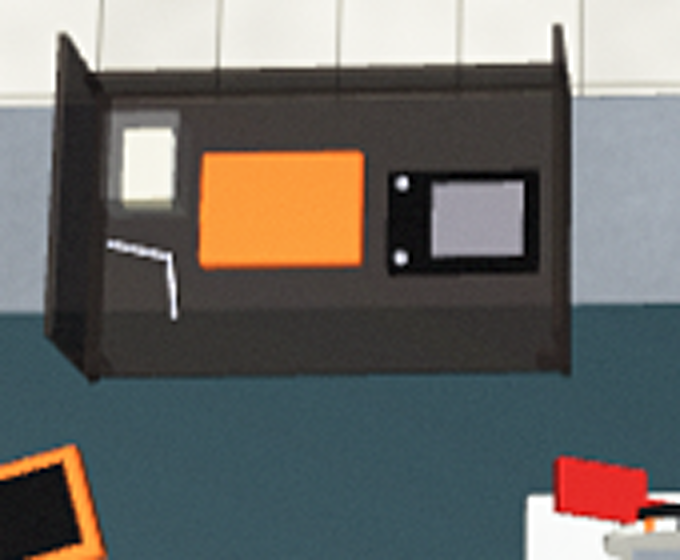

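View pics/b.png

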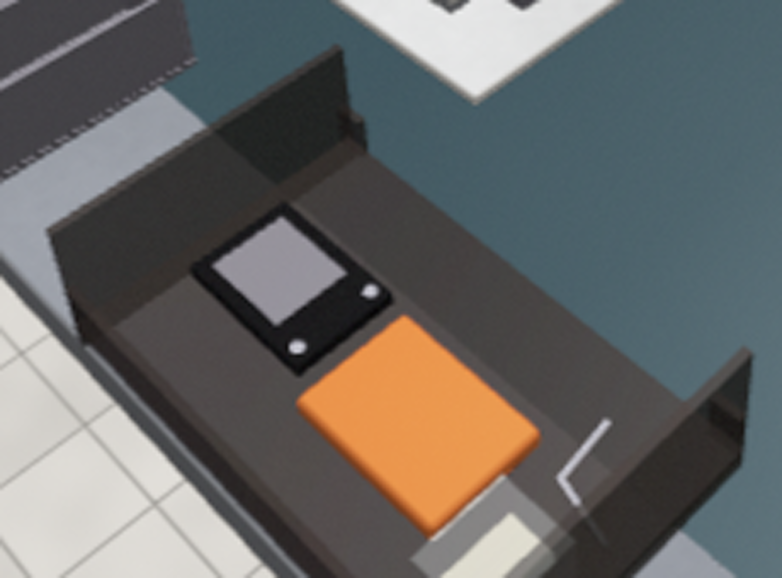

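Run:
```python
from h import *
from plant import *
s=vision.snapshot("scene");t=vision.snapshot("top")
print(onz(t,(262.5,143.7),0), onz(s,(226,294),0))
for z in (.04,.06,.08,.1,.12): print(z,onz(s,(220,263.8),z), onz(t,(262.5,143.7),z))
```

```text
[0.74846771 0.03837354 0.        ] [0.74271474 0.0418982  0.        ]
0.04 [ 0.71522701 -0.00628561  0.04      ] [0.73519844 0.03590371 0.04      ]
0.06 [0.72773855 0.01184482 0.06      ] [0.72856381 0.03466879 0.06      ]
0.08 [0.74025009 0.02997526 0.08      ] [0.72192917 0.03343387 0.08      ]
0.1 [0.75276162 0.04810569 0.1       ] [0.71529454 0.03219895 0.1       ]
0.12 [0.76527316 0.06623613 0.12      ] [0.7086599  0.03096403 0.12      ]
```

The tray corner is at about (0.745, 0.040) and about 0.09 m high, so I'll shift 8 mm in -x for clearance. I'll start further in on the paddle and move outward once the paddle is about level.

```bash
python3 -m handwheel '[[[0.008,0.008,0.02,0,1],[0,0,0.02,0,1],[0,0,0.02,0,1],[0,0,0,0,1]]]'; python3 -m handwheel '[[[0,0,0.008,0,1],[0,0,0.008,0,1],[0,0,0.008,0,1],[0,0,0.008,0,1],[0,0,0.008,0,1],[0,0,0.006,0,1],[0,0,0.006,0,1],[0,0,0,0,1]]]'
python3 - <<'E'
from h import *
from plant import *
s=vision.snapshot("wrist");cv2.imwrite("pics/w6.png",s["color"][:,:,::-1])
s=vision.snapshot("scene"); a=s["color"][120:300,120:360,::-1]; cv2.imwrite("pics/s6.png",cv2.resize(a,None,fx=3,fy=3,interpolation=2))
E
```

```text
clock: 10.85
tool_pos: [0.6404, 0.0342, 0.1437]
orientation: [179.7, -0.1, -91.0]
force: [-0.3, 0.0, -0.4]
opening: 0.0008
clock: 11.52
tool_pos: [0.6445, 0.036, 0.0964]
orientation: [-179.8, 0.1, -90.9]
force: [1.5, 1.9, 4.1]
opening: 0.0003
```

View pics/w6.png

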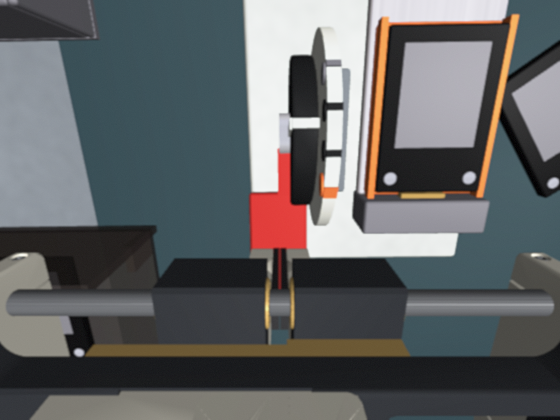

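View pics/s6.png

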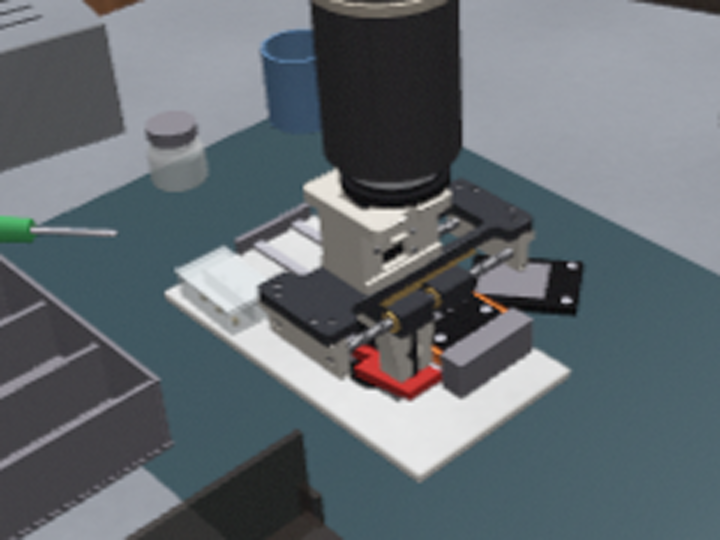

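The fingertips are on the paddle, which is now near level. I'll shift outward 10 mm and press on slowly.

```bash
python3 -m handwheel '[[[-0.004,0,0.004,0,1],[-0.003,0,0.004,0,1],[-0.003,0,0.004,0,1],[0,0,0.005,0,1],[0,0,0.005,0,1],[0,0,0.005,0,1],[0,0,0.005,0,1],[0,0,0,0,1]]]'
python3 -m handwheel '[[[0,0,0.004,0,1],[0,0,0.004,0,1],[0,0,0,0,1]]]'
python3 - <<'E'
from h import *
from plant import *
s=vision.snapshot("wrist");a=s["color"][0:280,200:480,::-1];cv2.imwrite("pics/w7.png",cv2.resize(a,None,fx=2.1,fy=2.1,interpolation=2))
s=vision.snapshot("scene"); a=s["color"][170:270,190:330,::-1]; cv2.imwrite("pics/s7.png",cv2.resize(a,None,fx=5,fy=5,interpolation=2))
E
```

```text
clock: 12.28
tool_pos: [0.6434, 0.0442, 0.064]
orientation: [-180.0, -0.1, -90.9]
force: [1.1, -1.6, 5.3]
opening: 0.0004
clock: 12.53
tool_pos: [0.6435, 0.0444, 0.056]
orientation: [-180.0, -0.0, -90.9]
force: [1.2, -0.7, 2.9]
opening: 0.0001
```

View pics/w7.png

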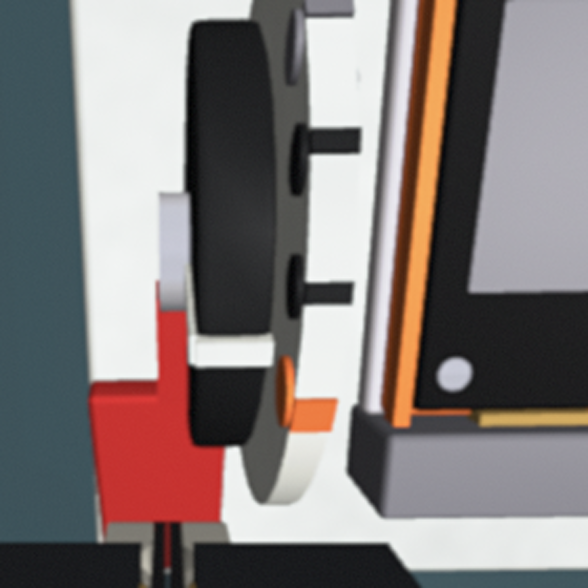

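View pics/s7.png

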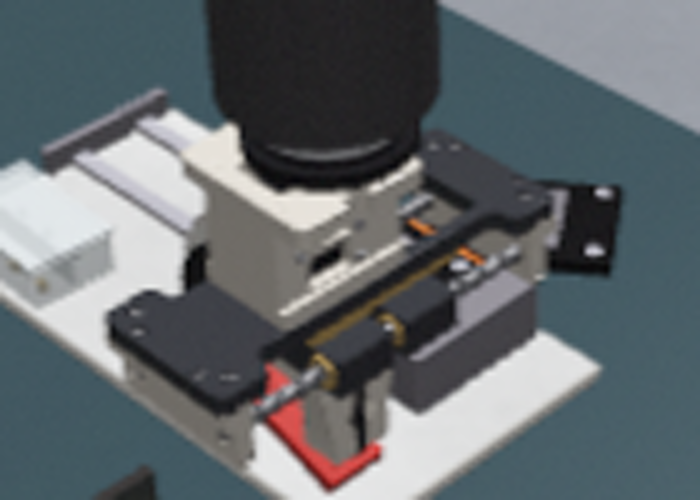

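The pointer stands between click 2 and the orange dot. I'll continue in small steps.

```bash
python3 -m handwheel '[[[0,0,0.003,0,1],[0,0,0.0025,0,1],[0,0,0,0,1],[0,0,0,0,1]]]'
python3 - <<'E'
from h import *
from plant import *
import scipy.spatial.transform as st
o=telemetry.get_obs();s=vision.snapshot("wrist");a=s["color"][0:280,200:480,::-1];cv2.imwrite("pics/w8.png",cv2.resize(a,None,fx=2.1,fy=2.1,interpolation=2))
T=np.eye(4);T[:3,:3]=st.Rotation.from_euler("xyz",o["orientation"],degrees=True).as_matrix();T[:3,3]=o["tool_pos"]
s["cam_to_world"]=T@s["tool_from_camera"]
for n,z in [("post_top",.088),("dial_axis",.06),("paddle_press",.035)]:
  for q in place_of(n,s)[:2]: print(n,q["xy"],q["conf"],onz(s,q["xy"],z))
E
```

```text
clock: 12.97
tool_pos: [0.6435, 0.0448, 0.0507]
orientation: [-180.0, -0.0, -90.9]
force: [1.2, -1.5, 6.0]
opening: 0.0005
dial_axis [277.4, 117.7] 0.96 [ 0.64327731 -0.03718401  0.06      ]
paddle_press [276.6, 243.4] 0.83 [0.6450812  0.03166271 0.035     ]
```

View pics/w8.png

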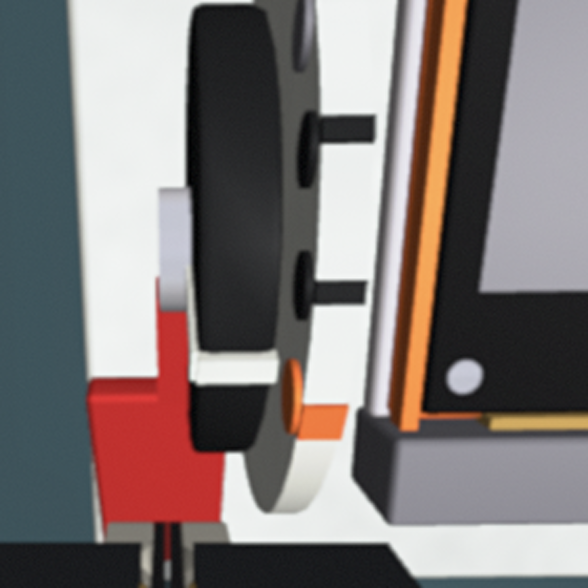

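Run:
```python
from h import *
from plant import *
import scipy.spatial.transform as st
from scipy.optimize import least_squares
o=telemetry.get_obs();s=vision.snapshot("wrist")
T=np.eye(4);T[:3,:3]=st.Rotation.from_euler("xyz",o["orientation"],degrees=True).as_matrix();T[:3,3]=o["tool_pos"]
s["cam_to_world"]=T@s["tool_from_camera"]
px=lambda c:np.array(c)/2.1+[200,0]
dots=[px((309,150)),px((304,286)),px((292,396))]; ptr=[px((195,370)),px((275,367))]
psi=np.radians(-.9); R=np.array([[np.cos(psi),-np.sin(psi),0],[np.sin(psi),np.cos(psi),0],[0,0,1]])
# unknown: axis y, disc x(world at axis), dot radius, orange angle, pointer angle, rim x near/far
for ay in (-.0355,-.0375,-.0395):
  P=lambda x,r,a: proj(s,np.array([0,ay,.06])+R@[x,r*np.sin(a),r*np.cos(a)])[0]
  d20=np.radians(20)
  def f(v):
    xd,rd,ao,ap,x1,x2=v; e=[]
    for k,d in enumerate(dots): e+=list(P(xd,rd,ao-(2-k)*d20)-d)
    e+=list(P(x1,.041,ap)-ptr[0])+list(P(x2,.041,ap)-ptr[1]); return e
  q=least_squares(f,[.63,.047,.9,.9,.66,.64],x_scale=[.01,.01,.1,.1,.01,.01])
  v=q.x; print(ay,np.round(v,4),"orange",np.degrees(v[2]),"ptr",np.degrees(v[3]),"diff",np.degrees(v[3]-v[2]),np.round(q.fun,1))
```

```text
-0.0355 [0.6245 0.0492 0.6322 0.7281 0.6378 0.6247] orange 36.219729696131175 ptr 41.71823974429323 diff 5.498510048162052 [ 3.  -1.1 -0.6  2.3 -3.  -2.1  0.  -0.7 -0.   0.7]
-0.0375 [0.6245 0.0498 0.674  0.8116 0.6376 0.6242] orange 38.6162286362716 ptr 46.50333059094424 diff 7.887101954672634 [ 3.5 -1.3 -0.8  2.9 -3.6 -2.7  0.  -0.7 -0.   0.7]
-0.0395 [0.6244 0.0504 0.7148 0.9079 0.6374 0.6236] orange 40.95489786174685 ptr 52.017855685353496 diff 11.062957823606645 [ 4.  -1.5 -0.9  3.4 -4.1 -3.2  0.  -0.7 -0.   0.7]
```

Run:
```python
from h import *
from plant import *
import scipy.spatial.transform as st
from scipy.optimize import least_squares
o=telemetry.get_obs();s=vision.snapshot("wrist")
hsv=cv2.cvtColor(s["color"],cv2.COLOR_RGB2HSV)
T=np.eye(4);T[:3,:3]=st.Rotation.from_euler("xyz",o["orientation"],degrees=True).as_matrix();T[:3,3]=o["tool_pos"]
s["cam_to_world"]=T@s["tool_from_camera"]
a=s["color"][0:225,270:380,::-1]; cv2.imwrite("pics/w9.png",cv2.resize(a,None,fx=3.5,fy=2.6,interpolation=2))
px=lambda c:np.array(c)/2.1+[200,0]
dots=[px((306,38)),px((308,150)),px((304,286)),px((292,396))]; ptr=[px((195,370)),px((275,367))]
d20=np.radians(20)
for rp in (.041,.042):
 for az in (.058,.06,.062):
  def f(v):
    xd,rd,ao,ap,x1,x2,ay,psi=v; e=[]
    R=np.array([[np.cos(psi),-np.sin(psi),0],[np.sin(psi),np.cos(psi),0],[0,0,1]])
    P=lambda x,r,a: proj(s,np.array([0,ay,az])+R@[x-.64,r*np.sin(a),r*np.cos(a)]+[.64,0,0])[0]
    for k,d in enumerate(dots): e+=list(P(xd,rd,ao-(3-k)*d20)-d)
    e+=list(P(x1,rp,ap)-ptr[0])+list(P(x2,rp,ap)-ptr[1]); return e+[(rd-.047)/.003,(ay+.037)/.003,(psi+.016)/.01]
  q=least_squares(f,[.63,.047,.9,.9,.66,.64,-.037,-.016],x_scale=[.01,.01,.1,.1,.01,.01,.01,.01])
  v=q.x; print(rp,az,np.round(v,4),"orange",np.degrees(v[2]),"diff",np.degrees(v[3]-v[2]),np.round(q.fun,1))
```

```text
0.041 0.058 [ 0.6242  0.0479  0.4069  0.4014  0.6381  0.6257 -0.0352 -0.0145] orange 23.313386238746954 diff -0.3125315643974732 [-0.6 -0.4  0.7  0.8  0.1 -0.6 -0.2  0.1 -0.  -0.7  0.   0.7  0.3  0.6
  0.1]
0.041 0.06 [ 0.6244  0.0472  0.4065  0.3909  0.6382  0.6261 -0.0353 -0.0145] orange 23.290512141927778 diff -0.8919434805064876 [-0.6 -0.4  0.7  0.8  0.1 -0.6 -0.2  0.1 -0.  -0.7  0.   0.7  0.1  0.6
  0.1]
0.041 0.062 [ 0.6247  0.0465  0.4061  0.3805  0.6383  0.6265 -0.0353 -0.0146] orange 23.268051390180705 diff -1.466252155669462 [-0.6 -0.4  0.7  0.8  0.1 -0.6 -0.2  0.1 -0.  -0.7  0.   0.7 -0.2  0.6
  0.1]
0.042 0.058 [ 0.6242  0.0479  0.4069  0.3855  0.6382  0.6259 -0.0352 -0.0145] orange 23.31338586449509 diff -1.2241767740214655 [-0.6 -0.4  0.7  0.8  0.1 -0.6 -0.2  0.1 -0.  -0.7  0.   0.7  0.3  0.6
  0.1]
0.042 0.06 [ 0.6244  0.0472  0.4065  0.3754  0.6383  0.6263 -0.0353 -0.0145] orange 23.29051235095976 diff -1.7832309182054777 [-0.6 -0.4  0.7  0.8  0.1 -0.6 -0.2  0.1 -0.  -0.7  0.   0.7  0.1  0.6
  0.1]
0.042 0.062 [ 0.6247  0.0465  0.4061  0.3653  0.6384  0.6267 -0.0353 -0.0146] orange 23.268050741239307 diff -2.3376303020041593 [-0.6 -0.4  0.7  0.8  0.1 -0.6 -0.2  0.1 -0.  -0.7  0.   0.7 -0.2  0.6
  0.1]
```

View pics/w9.png

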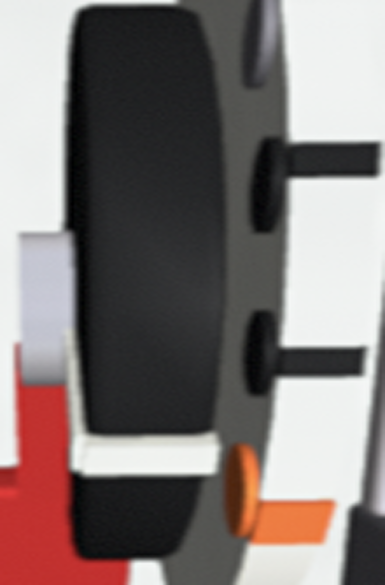

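With four dots in the fit, the residuals are under 1 px and the pointer is 1 to 2° short of the orange dot. The contact geometry agrees at 58.6°. I'll press 1.5 mm more and hold.

```bash
python3 -m handwheel '[[[0,0,0.0015,0,1],[0,0,0,0,1],[0,0,0,0,1],[0,0,0,0,1],[0,0,0,0,1],[0,0,0,0,1],[0,0,0,0,1],[0,0,0,0,1]]]'
python3 - <<'E'
from h import *
from plant import *
s=vision.snapshot("wrist");print([telemetry.get_obs()[k] for k in("force","tool_pos")]);a=s["color"][0:280,200:480,::-1];cv2.imwrite("pics/w10.png",cv2.resize(a,None,fx=2.1,fy=2.1,interpolation=2))
s=vision.snapshot("top"); cv2.imwrite("pics/t10.png",s["color"][:,:,::-1])
E
```

```text
clock: 13.93
tool_pos: [0.6436, 0.0448, 0.0496]
orientation: [-179.9, -0.0, -90.9]
force: [-0.1, -1.2, 7.1]
opening: 0.0006
[array([-0.10221764, -0.72122984,  7.58820955]), array([0.6435955 , 0.04483336, 0.04955338])]
```

View pics/w10.png

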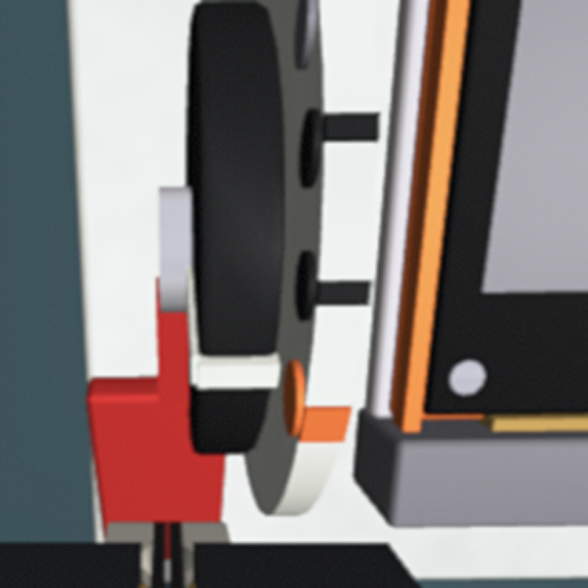

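View pics/t10.png

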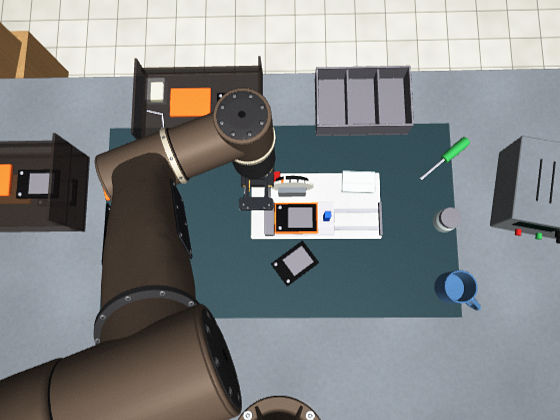

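The dial is steady at the orange dot under about 7 N. The carriage is home and nothing else has moved.

```bash
python3 -c "
from plant import *
print(close_job())"
```

```text
the job is handed in; nothing more can be done
None
```

I handed the job in at about 14 s with the carriage home and the arm still pressing the paddle at the third click. No verdict is reported, so these are my own last readings.

- **Carriage:** I pushed the post with the closed fingers until it stalled at about 25 N and held it there for about 0.4 s. The wrist view after backing off put the post 72 mm further along than at the start, with the drive seated in the connector. The last top view showed the same.
- **Dial:** The last contact geometry put it at about 59.4°, against 60° for the third click. A fit to the scale dots just before the last 1.5 mm of pressing had the pointer 1 to 2° short of the orange dot. The push on the paddle was steady at 7.1 to 7.6 N.
- **Bystanders:** Every one in view in the last top picture stands where it was. The sleeved drive and tweezers were hidden behind the arm, but the arm never went down near them.
- **Disagreements:** My first two pointer fits, with three dots and a fixed axis, left errors of 3 to 4 px and put the pointer 5 to 11° past the dot. I dropped them for the four-dot fit, which had errors under 1 px and agreed with the contact geometry. The scene and top cameras also differed by about 13 mm on the post at the start, which the wrist camera settled.

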